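# Bring the tea ball on its dish out of the rack and over the mug

### The arm

A 6-joint arm with a two-finger parallel gripper is mounted at the origin on a cart in front of the work surface, level with it; the furniture and walls round the work are solid. World frame = base frame: x ahead of the robot, y to its left, z up, the work surface at z = 0. Lengths are in mm, angles in rad, forces in N, time in s.
With the tool pointing down it reaches from about 275 to 1000 mm from the base axis. Payload 8.4 kg.
Tool frame: the origin (TCP) lies between the finger pads; the fingertips stand r.finger_overhang ahead of it and the grasp point (between the pads) is the TCP (r.finger_overhang is the distance from the TCP to the fingertips, in mm); z points along the fingers, y is the line along which they close (so a half turn about z gives the same grasp; the last joint's range is limited). The gripper opens to 85 mm and grips with 20 to 120 N. Pads are 22 mm wide; open, the fingers measure 114 mm over their backs; the gripper's body (76 mm by 85 mm) begins 54 mm behind the grasp point. The pads swing forward as they close: fully open they stand 13 mm farther back than shut.
Start: joints at [1.141, 0.353, 1.633, -0, 1.155, -0.002], TCP at [259.293, 568.679, 250.281] pointing down, gripper open.
Joint ranges: [-2.63, 2.63], [-0.92, 2.1], [0.06, 2.66], [-1.3, 4.44], [0, 2.69], [-3.02, 3.02]. Speed limits (rad/s): [2.22, 2.22, 2.79, 3.14, 3.14, 3.14].

### API

Orientations are given as [roll, pitch, yaw] about the fixed x, y, z axes, in that order (R = Rz(yaw) Ry(pitch) Rx(roll)).
In Python, from rig import r, cams, sign_off gives the robot as it stands.
- The arm moves only by the shell command python3 -m crank 'ROWS' [FORCE]. ROWS is JSON, a list of rows, each a list of 7 numbers: the shift along the tool's x, y, z in m, then the turn, a rotation vector about the tool's x, y, z in rad, then the closure, from 0 (fully open) to 1 (shut). In form: [[dx, dy, dz, ax, ay, az, gripper], ...]. A call has 1 to 5 rows; each row is the pose to reach, as a shift and turn from the pose commanded when the call began, along the tool's axes at that moment; what a row does not reach only later rows make up. A row lasts 1/10 s, in which the tool goes at most 50 mm and 8.59 degrees, less where a joint would pass 70% of its speed; a pose out of reach is approached as far as the arm can. A call with a gripper value outside its range is refused whole. The fingers move at their own pace and stop on an object; FORCE is the grip in N (left out, the last holds). Time passes only in rows, so rows that repeat a pose let the fingers close. It gives the time, the measured TCP pose, the force, the opening and the grip force at its end, in the units of the state.
- r.sense(): the state, without advancing time (a new reading comes with each control period).
- cams.grab_frame(name): name is "scene" or "top"; returns a dict with "image" (420x560x3 uint8, red, green, blue), "fx", "fy", "cx", "cy" (pixels), "position" and "orientation" of the camera in the world. Camera axes: x right, y down, z forward; pixel columns grow to the right and rows downward; lengths in mm; the calibration is good to about 2 mm. A picture is of the moment at which its call begins. There is no depth.
- sign_off(): hands the job in; it is judged then, once.
The state is a dict: "clock": time; "qpos": joint angles; "qvel": joint speeds; "joint_efforts": joint torques, N m; "eef_pos": TCP position; "tcp_rot": TCP orientation; "contact_force": force on the tool from outside, world axes, zero at the start; "wrist_torque": the same for the moment, N m; "opening": opening from 0.0 (shut) to 1.0 (fully open); "grasp_force": force on a finger pad.
Only numpy, scipy, OpenCV 4.12 (cv2) and the standard library are available. Lean on these libraries where they do the work, as an engineer would, in place of code of your own. Each camera call takes 0.05 s, during which the arm holds its last target. There are 200 camera calls.

### The job

A tea ball lies loose in the bowl of a long-handled dish that is tucked under a low rack. Take the dish by its handle, draw it out from under the rack, lift it and turn it a quarter turn from the direction in which it lay in the rack, so that its bowl points away from the rack towards the side where the mug stands, and hold the bowl centred just above the mug, level and without touching it. The ball must stay in the middle of the bowl all the way, the mug and the tin must not be disturbed, and you finish while holding the dish still there.

Things in the scene. Friction and masses are not known exactly. Their poses are not given: they have to be found in the camera images.
- dish_grip (a point): grip point of the dish: middle of its straight wooden handle (14 mm wide across y, 16 mm high), 28 mm above the dish's underside and 115 mm from the bowl's centre; the handle runs from 42 to 152 mm from that centre. x points along the handle to the bowl, z up. Dish 90 g, centre of mass about 12 mm from the bowl's centre
- dish_bowl (a point): centre of the inner floor of the dish's white round bowl, 4 mm above its underside; x points from handle to bowl, z up. Bowl 92 mm in diameter, 26 mm high; flat middle about 18 mm wide, sides rising at 19 degrees, then steeply; foot 64 mm wide. At the start it stands on the worktop under the rack, the handle sticking out of the rack's front
- tea_ball_center (a point): centre of the steel tea ball, 34 mm in diameter, about 40 g, lying loose in the middle of the bowl (its centre 17 mm above the bowl's inner floor)
- rack: low wooden rack fixed on the worktop: deck 130 mm deep (x), 166 mm wide (y), underside at 60 mm, top at 72 mm, on two side cheeks 134 mm apart; open in front (-x) and behind. Origin on the worktop under the deck's centre; x points from front to back, and the dish lies along it within 0.06 rad. Two fixed spice jars 106 mm high on the deck's rear half
- mug_mouth (a point): centre of the mouth of the white mug, at the height of its rim, 101 mm above the worktop; the mug is 86 mm in diameter, has a handle, and stands upright to the left or the right of the rack, nearer the robot than the rack
- tin_center (a point): centre of a tin, 75 mm in diameter and 110 mm high, standing on the other side of the rack from the mug

How it is judged (in metres and radians):
On the way, in this order (a step that is already met when the one before it is completed fails the run):
1. the bowl is drawn out in front of the rack, clear of the deck (x of dish_bowl in the frame of rack below -0.108 m), for 0.1 s.
2. the dish is raised and turned a quarter turn (within 0.2 rad) (height (world z) of dish_bowl above 0.09 m and angle between the x axis of dish_bowl and the x axis of rack, either way round above 1.37 rad), for 0.1 s.
At the end, for the whole second after the job is handed in: fingers hold the dish still, touching nothing else; bowl floor 7 to 109 mm above the mug's rim, within 25 mm of its centre in plan; level within 0.14 rad, a quarter turn from the rack within 0.2 rad, bowl pointing away from the rack; ball within 14 mm of the bowl's centre (horizontal distance between dish_bowl and mug_mouth below 0.025 m and height (world z) of dish_bowl between 0.108 and 0.21 m and angle between dish_bowl's own z axis and vertical below 0.14 rad and angle between the x axis of dish_bowl and the x axis of rack, either way round above 1.37 rad and x of rack in the frame of dish_bowl below -0.05 m and horizontal distance between tea_ball_center and dish_bowl below 0.014 m and distance between tea_ball_center and dish_bowl below 0.026 m and linear speed of dish below 0.04 m/s and contact force between the fingers and dish above 1 N and contact force between dish and mug below 0.1 N and contact force between dish and tin below 0.1 N and contact force between dish and rack below 0.1 N); the arm keeps its last pose, push and grip.
It fails at once if the ball strays more than 25 mm from the middle of the bowl (horizontal distance between tea_ball_center and dish_bowl above 0.025 m).
It fails at once if the dish is tilted by more than 0.35 rad (angle between dish_bowl's own z axis and vertical above 0.35 rad).
It fails at once if the mug is disturbed (moved more than 20 mm) (distance of mug_mouth from where it was at the start of the episode above 0.02 m).
It fails at once if the tin is disturbed (moved more than 20 mm) (distance of tin_center from where it was at the start of the episode above 0.02 m).
It also fails if it takes over 51 s, if anything falls off the work surface, if the arm or the gripper's body presses on something with over 40 N, if the wrist force passes 120 N, or if a joint passes its speed limit or range.

## Working session

There is one attempt and no reset: what is moved stays moved. The work goes in short steps, Python scripts to look and compute and a shell command to move; the robot and the scene stay as the last step left them, time stands still between calls to the robot, and variables do not carry over. Pictures are saved under pics/ and viewed, at most 10 in all, crops included, and the job is handed in when it is done.

```bash
ls; mkdir -p pics; python3 - <<'E'
from rig import r,cams
import cv2
s=r.sense();print(s, r.finger_overhang)
for n in("scene","top"):
    f=cams.grab_frame(n);cv2.imwrite(f"pics/{n}0.png",f["image"][...,::-1]);print({k:v for k,v in f.items() if k!="image"})
E
```

```text
pics
{'clock': 0.0, 'qpos': array([ 1.14063076e+00,  3.53670507e-01,  1.63412208e+00,  2.15579698e-05,
        1.15520078e+00, -2.40301916e-03]), 'qvel': array([ 1.61009976e-03,  9.29963498e-05,  2.15154039e-04, -1.26668922e-03,
       -1.57834273e-03,  2.37405605e-05]), 'joint_efforts': array([ 6.37581579e-04, -6.05279231e+01, -3.42065406e+01,  1.61973062e-04,
        9.61502868e-03, -1.41638969e-05]), 'eef_pos': array([259.08321875, 568.28338882, 249.55285584]), 'tcp_rot': array([-3.14019199e+00, -2.30765478e-05,  2.71382137e+00]), 'contact_force': array([-0.22581302,  0.1604256 , -0.22045219]), 'wrist_torque': array([ 0.02687904, -0.01704677, -0.00730728]), 'grasp_force': 0.0, 'opening': 1.0006570795122232} 19.0
{'fx': 409.1920709515847, 'fy': 409.1920709515847, 'cx': 275.0559520910632, 'cy': 209.76262402023835, 'position': array([-212.2861317 ,  380.08209602,  557.36146987]), 'orientation': array([-2.04879629,  0.01837989, -2.05713194])}
{'fx': 453.3450873385683, 'fy': 453.3450873385683, 'cx': 275.6009706954129, 'cy': 204.416573114257, 'position': array([ 443.22654346,  -33.01054854, 1127.69210261]), 'orientation': array([-2.97897085e+00,  2.00493802e-03, -1.55278489e+00])}
```

View pics/scene0.png

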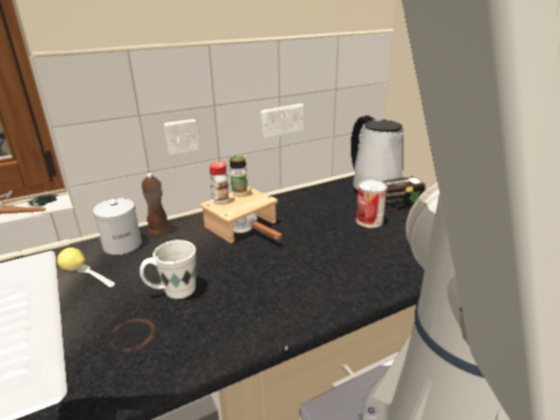

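View pics/top0.png

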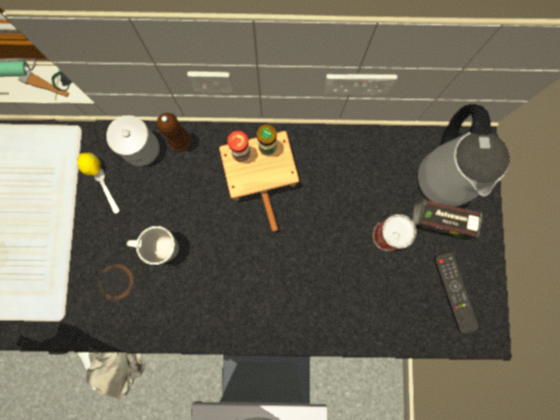

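The top view shows the rack deck at about (259,165), the dish handle from (264,193) to (275,230), the mug at (158,246) and the tin at (398,232). The mug is on the robot's left (+y). In the scene view, the mug is at (177,268), the handle at (267,230) and the tin at (371,203).

```bash
cat > h.py <<'E'
import numpy as np,cv2
from scipy.spatial.transform import Rotation as R
def rot(e): return R.from_euler('xyz',e).as_matrix()
def ray(f,px,z):
    px=np.atleast_2d(np.array(px,float))
    d=np.c_[(px[:,0]-f["cx"])/f["fx"],(px[:,1]-f["cy"])/f["fy"],np.ones(len(px))]@rot(f["orientation"]).T
    p=np.array(f["position"]);return p+d*((z-p[2])/d[:,2])[:,None]
def blob(m,box):
    x0,y0,x1,y1=box;k=np.zeros(m.shape,np.uint8);k[y0:y1,x0:x1]=m[y0:y1,x0:x1]*255
    c,_=cv2.findContours(k,cv2.RETR_EXTERNAL,cv2.CHAIN_APPROX_NONE)
    return max(c,key=cv2.contourArea)
E
python3 - <<'E'
from h import *
from rig import cams
f=cams.grab_frame("top");im=f["image"];hsv=cv2.cvtColor(im,cv2.COLOR_RGB2HSV);H,S,V=cv2.split(hsv)
print(hsv[215,271],hsv[180,250],hsv[240,145],hsv[250,100])
# handle
c=blob(((H<15)|(H>170))&(S>100)&(V>60),(255,196,290,240));q=c[:,0,:]
b=cv2.boxPoints(cv2.minAreaRect(c));print("handle px",b.round(1).tolist(),cv2.contourArea(c))
w=ray(f,b,36);print("handle",w.round(1).tolist())
w=ray(f,q,36);vx,vy,x0,y0=cv2.fitLine(w[:,:2].astype(np.float32),cv2.DIST_L2,0,.01,.01).ravel();print("dir",np.arctan2(vy,vx),x0,y0)
# deck
c=blob((H>8)&(H<28)&(S>60)&(V>150),(210,130,305,200))
w=ray(f,c[:,0,:],72);r=cv2.minAreaRect(w[:,:2].astype(np.float32));print("deck",r,cv2.boxPoints(r).tolist())
# mug
c=blob((V>110),(125,215,185,275));print(cv2.boundingRect(c))
m=cv2.morphologyEx(cv2.drawContours(np.zeros(V.shape,np.uint8),[c],-1,255,-1),cv2.MORPH_OPEN,cv2.getStructuringElement(2,(21,21)))
c=blob(m>0,(125,215,185,275));w=ray(f,c[:,0,:],101);print("mug",cv2.minEnclosingCircle(w[:,:2].astype(np.float32)),cv2.fitEllipse(w[:,:2].astype(np.float32)))
c=blob((V>130)&(S<60),(375,205,420,255));w=ray(f,c[:,0,:],110);print("tin",cv2.minEnclosingCircle(w[:,:2].astype(np.float32)))
cv2.imwrite("pics/crop.png",cv2.resize(im[120:290,120:310][...,::-1],None,fx=3.5,fy=3.5,interpolation=2)[:600,:660])
E
```

```text
[ 14 188 208] [ 25 120 254] [ 23  55 116] [15 20 52]
handle px [[260.70001220703125, 196.10000610351562], [268.3999938964844, 193.8000030517578], [278.8999938964844, 230.10000610351562], [271.29998779296875, 232.39999389648438]] 246.0
handle [[642.3, 9.2, 36.0], [648.2, -9.5, 36.0], [559.4, -36.8, 36.0], [553.7, -18.4, 36.0]]
dir 0.3173745 601.30194 -13.422361
deck ((714.46142578125, 15.241691589355469), (132.5008544921875, 168.35797119140625), 14.850342750549316) [[628.8492431640625, 79.62931823730469], [671.99853515625, -83.10525512695312], [800.0736083984375, -49.14593505859375], [756.92431640625, 113.58863830566406]]
(126, 226, 50, 39)
mug ((512.9617309570312, 244.25747680664062), 45.815216064453125) ((513.8627319335938, 243.62802124023438), (86.5379409790039, 89.01770782470703), 170.83766174316406)
tin ((560.40673828125, -314.7484436035156), 47.594871520996094)
```

View pics/crop.png

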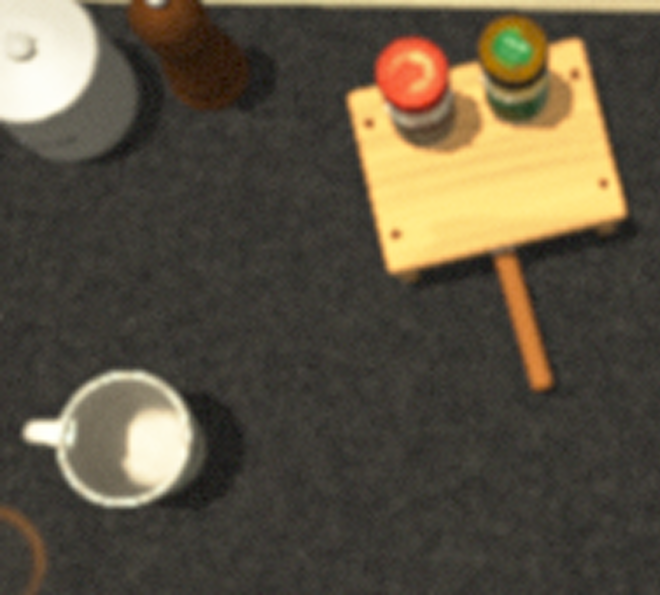

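The crop shows the deck, the handle and the mug mouth clearly, which agrees with the masks. That gives rack (714,15) at yaw 0.26, grip about (592,-17,28) at yaw 0.30, and mug mouth (513,244). I'll approach above the grip point first.

```bash
cat > d.py <<'E'
import sys
from h import *
from rig import r
s=r.sense();x,y,z,yaw=map(float,sys.argv[1:5])
A=rot(s["tcp_rot"]);T=rot([np.pi,0,yaw])
print(round(s["clock"],2),s["eef_pos"].round(1),s["tcp_rot"].round(3),"op",round(s["opening"],3),"gf",round(s["grasp_force"],1),"F",s["contact_force"].round(1),"q6",s["qpos"][5].round(2))
print("shift",(A.T@(np.array([x,y,z])-s["eef_pos"])/1000).round(4),"turn",R.from_matrix(A.T@T).as_rotvec().round(4))
E
python3 -m crank '[[-0.19,-0.13,0,0,0,0.75,0],[-0.19,-0.13,0,0,0,0.75,0],[-0.19,-0.13,0,0,0,0.75,0],[-0.19,-0.13,0,0,0,0.75,0],[-0.19,-0.13,0,0,0,0.75,0]]'
python3 d.py 592 -17 150 0.30
```

```text
clock: 0.65
eef_pos: [379.2, 368.7, 250.1]
tcp_rot: [-3.141, 0.001, 1.957]
contact_force: [-0.1, 0.0, -0.2]
opening: 1.001
grasp_force: 0.0
0.65 [379.2 368.7 250.1] [-3.141e+00  1.000e-03  1.957e+00] op 1.001 gf 0.0 F [-0.1  0.  -0.2] q6 0.38
shift [-0.4373  0.0521  0.1005] turn [4.0000e-04 1.0000e-03 1.6566e+00]
```

```bash
python3 -m crank '[[-0.22,0.026,0,0,0,0.75,0],[-0.22,0.026,0,0,0,0.75,0],[-0.22,0.026,0,0,0,0.75,0],[-0.22,0.026,0,0,0,0.75,0],[-0.22,0.026,0,0,0,0.75,0]]' >/dev/null
python3 d.py 592 -17 150 0.30
```

```text
1.15 [487.8 175.  250.3] [3.141e+00 1.000e-03 1.205e+00] op 0.996 gf 0.0 F [0.4 0.5 0.3] q6 0.71
shift [-0.1421  0.1658  0.1005] turn [9.000e-04 3.000e-04 9.055e-01]
```

```bash
python3 -m crank '[[-0.142,0.166,0.05,0,0,0.905,0],[-0.142,0.166,0.05,0,0,0.905,0],[-0.142,0.166,0.05,0,0,0.905,0],[-0.142,0.166,0.05,0,0,0.905,0],[-0.142,0.166,0.05,0,0,0.905,0]]' >/dev/null
python3 d.py 592 -17 130 0.30
```

```text
1.65 [593.4 -16.1 199.1] [3.141e+00 1.000e-03 4.560e-01] op 1.006 gf 0.0 F [ 0.   0.6 -0. ] q6 1.09
shift [-0.0016  0.0001  0.0691] turn [0.0004 0.0008 0.1556]
```

```bash
python3 -m crank '[[-0.0016,0,0.035,0,0,0.155,0],[-0.0016,0,0.069,0,0,0.155,0],[-0.0016,0,0.069,0,0,0.155,0],[-0.0016,0,0.069,0,0,0.155,0]]' >/dev/null
python3 d.py 592 -17 28 0.30
python3 - <<'E'
from h import *
from rig import cams
for n in("scene","top"):
    f=cams.grab_frame(n);im=f["image"]
    if n=="scene":
        H,S,V=cv2.split(cv2.cvtColor(im,cv2.COLOR_RGB2HSV))
        c=blob(((H<12)|(H>170))&(S>100)&(V>40),(245,212,295,250));b=cv2.boxPoints(cv2.minAreaRect(c));print(b.tolist(),ray(f,b,28).round(1).tolist())
        w=ray(f,c[:,0,:],28);print(cv2.fitLine(w[:,:2].astype(np.float32),2,0,.01,.01).ravel())
        a=cv2.resize(im[170:300,140:320],None,fx=2.2,fy=2.2,interpolation=2)
    else: b=cv2.resize(im[130:260,200:380],None,fx=2.2,fy=2.2,interpolation=2)
cv2.imwrite("pics/above.png",np.hstack([a,b])[...,::-1])
E
```

```text
2.05 [590.7 -13.4 131.3] [-3.141e+00  1.000e-03  3.100e-01] op 1.002 gf 0.0 F [ 0.6 -0.5 -1. ] q6 1.24
shift [0.0003 0.0039 0.1033] turn [-0.0005  0.0014  0.0096]
[[250.00001525878906, 227.00001525878906], [254.00001525878906, 219.00001525878906], [283.60003662109375, 233.8000030517578], [279.60003662109375, 241.8000030517578]] [[641.9, 13.4, 28.0], [676.2, -14.3, 28.0], [568.4, -46.0, 28.0], [539.8, -19.1, 28.0]]
[ 9.8176342e-01  1.9010678e-01  6.0178638e+02 -1.7520319e+01]
```

View pics/above.png

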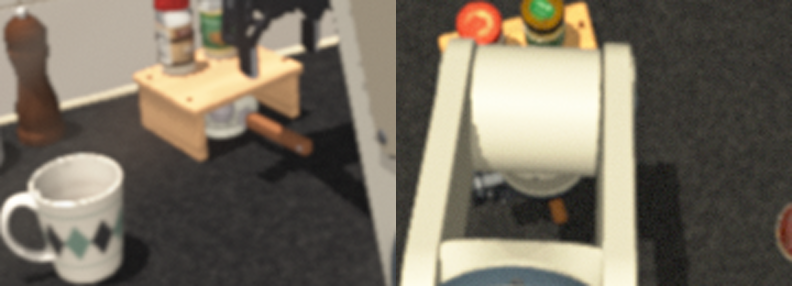

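The left half shows the open fingers behind and above the handle, which points at (310,150) in the crop, with the mug clear. The top view is mostly hidden by the arm. Both cameras agree on the handle to a few mm, so I'll descend.

```bash
python3 -m crank '[[0,0.004,0.03,0,0,0.01,0],[0,0.004,0.06,0,0,0.01,0],[0,0.004,0.085,0,0,0.01,0],[0,0.004,0.103,0,0,0.01,0],[0,0.004,0.103,0,0,0.01,0]]' 
python3 d.py 592 -17 28 0.30
```

```text
clock: 2.65
eef_pos: [591.9, -17.0, 27.8]
tcp_rot: [-3.141, 0.001, 0.3]
contact_force: [-0.1, -0.0, 0.5]
opening: 1.0
grasp_force: 0.0
2.65 [591.9 -17.   27.8] [-3.141e+00  1.000e-03  3.000e-01] op 1.0 gf 0.0 F [-0.1 -0.   0.5] q6 1.24
shift [ 0.0001  0.     -0.0002] turn [-0.0004  0.0012 -0.0004]
```

```bash
python3 -m crank '[[0,0,0,0,0,0,0.3],[0,0,0,0,0,0,0.5],[0,0,0,0,0,0,0.6],[0,0,0,0,0,0,0.68],[0,0,0,0,0,0,0.72]]' 30
python3 -m crank '[[0,0,0,0,0,0,0.75],[0,0,0,0,0,0,0.77],[0,0,0,0,0,0,0.79],[0,0,0,0,0,0,0.81],[0,0,0,0,0,0,0.83]]' 30
python3 -m crank '[[0,0,0,0,0,0,0.86],[0,0,0,0,0,0,0.9],[0,0,0,0,0,0,1],[0,0,0,0,0,0,1],[0,0,0,0,0,0,1]]' 30
python3 -m crank '[[0,0,0,0,0,0,1],[0,0,0,0,0,0,1],[0,0,0,0,0,0,1],[0,0,0,0,0,0,1]]' 80
python3 d.py 592 -17 28 0.30
```

```text
clock: 3.15
eef_pos: [592.5, -17.3, 28.9]
tcp_rot: [3.141, -0.001, 0.299]
contact_force: [-0.5, -0.4, 0.1]
opening: 0.282
grasp_force: 0.0
clock: 3.65
eef_pos: [592.2, -17.3, 28.2]
tcp_rot: [-3.142, 0.0, 0.299]
contact_force: [0.4, 0.8, 0.5]
opening: 0.171
grasp_force: 0.1
clock: 4.15
eef_pos: [592.2, -17.2, 28.3]
tcp_rot: [-3.142, 0.0, 0.299]
contact_force: [0.1, 0.5, 0.7]
opening: 0.154
grasp_force: 30.8
clock: 4.55
eef_pos: [592.2, -17.3, 28.3]
tcp_rot: [-3.142, -0.0, 0.299]
contact_force: [0.1, 0.8, 0.6]
opening: 0.148
grasp_force: 79.3
4.55 [592.2 -17.3  28.3] [-3.142 -0.     0.299] op 0.148 gf 79.3 F [0.1 0.8 0.6] q6 1.24
shift [-0.0001 -0.0003  0.0003] turn [-0.     -0.     -0.0011]
```

Grasp is firm at 79 N. I'll lift 5 mm and then draw the dish out gently.

```bash
python3 -m crank '[[0,0,-0.001,0,0,0,1],[0,0,-0.002,0,0,0,1],[0,0,-0.003,0,0,0,1],[0,0,-0.004,0,0,0,1],[0,0,-0.005,0,0,0,1]]' 80
python3 -m crank '[[-0.001,0,0,0,0,0,1],[-0.003,0,0,0,0,0,1],[-0.006,0,0,0,0,0,1],[-0.010,0,0,0,0,0,1],[-0.015,0,0,0,0,0,1]]' >/dev/null
python3 -m crank '[[-0.005,0,0,0,0,0,1],[-0.010,0,0,0,0,0,1],[-0.015,0,0,0,0,0,1],[-0.020,0,0,0,0,0,1],[-0.025,0,0,0,0,0,1]]'
python3 - <<'E'
from rig import cams
import cv2,numpy as np
a=cams.grab_frame("scene")["image"][170:300,140:320];b=cams.grab_frame("top")["image"][130:260,200:380]
cv2.imwrite("pics/drag.png",cv2.resize(np.hstack([a,b])[...,::-1],None,fx=2.2,fy=2.2,interpolation=2))
E
python3 d.py 592 -17 28 0.30
```

```text
clock: 5.05
eef_pos: [592.2, -17.3, 33.4]
tcp_rot: [3.142, 0.0, 0.299]
contact_force: [0.1, 0.4, -1.4]
opening: 0.151
grasp_force: 79.2
clock: 6.05
eef_pos: [553.6, -29.2, 33.3]
tcp_rot: [3.142, -0.0, 0.299]
contact_force: [0.2, 0.3, -0.8]
opening: 0.143
grasp_force: 79.2
6.15 [553.1 -29.2  33.2] [-3.141e+00  1.000e-03  2.990e-01] op 0.147 gf 79.2 F [-0.4 -0.1 -1.4] q6 1.22
shift [ 0.0408 -0.0003  0.0052] turn [-0.0003  0.0007 -0.0015]
```

View pics/drag.png

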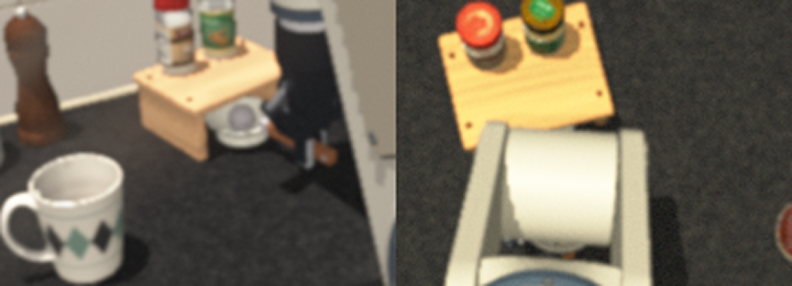

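The picture shows the gripper holding the dish with the bowl emerging from the rack front at about (240,130). The ball sits mid-bowl and the dish is roughly level. I'll continue drawing it out, then take a look.

```bash
python3 -m crank '[[-0.002,0,0,0,0,0,1],[-0.006,0,0,0,0,0,1],[-0.011,0,0,0,0,0,1],[-0.017,0,0,0,0,0,1],[-0.023,0,0,0,0,0,1]]' >/dev/null
python3 -m crank '[[-0.006,0,0,0,0,0,1],[-0.012,0,0,0,0,0,1],[-0.018,0,0,0,0,0,1],[-0.024,0,0,0,0,0,1],[-0.030,0,0,0,0,0,1]]' >/dev/null
python3 -m crank '[[-0.006,0,0,0,0,0,1],[-0.012,0,0,0,0,0,1],[-0.018,0,0,0,0,0,1],[-0.024,0,0,0,0,0,1],[-0.030,0,0,0,0,0,1]]' >/dev/null
python3 -m crank '[[-0.006,0,0,0,0,0,1],[-0.011,0,0,0,0,0,1],[-0.015,0,0,0,0,0,1],[-0.017,0,0,0,0,0,1],[-0.017,0,0,0,0,0,1]]' 
python3 - <<'E'
from rig import cams
import cv2,numpy as np
a=cams.grab_frame("scene")["image"][170:300,140:320];b=cams.grab_frame("top")["image"][130:260,200:380]
cv2.imwrite("pics/out.png",cv2.resize(np.hstack([a,b])[...,::-1],None,fx=2.2,fy=2.2,interpolation=2))
E
python3 d.py 542 133 174 1.83
```

```text
clock: 8.15
eef_pos: [458.2, -58.6, 33.3]
tcp_rot: [-3.142, 0.0, 0.299]
contact_force: [0.6, 0.1, -0.3]
opening: 0.148
grasp_force: 79.2
8.25 [458.7 -58.5  33.3] [ 3.141 -0.     0.299] op 0.151 gf 79.2 F [-1.3 -1.3 -1.1] q6 1.14
shift [ 0.136  -0.1585 -0.1406] turn [ 4.0000e-04 -2.0000e-04 -1.5313e+00]
```

View pics/out.png

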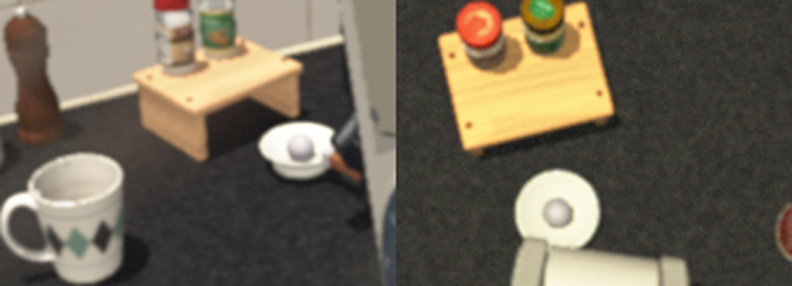

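The dish is fully clear of the rack with the ball centred, bowl at about (557,211) in the crop. Now lifting straight up.

```bash
python3 -m crank '[[0,0,-0.002,0,0,0,1],[0,0,-0.006,0,0,0,1],[0,0,-0.012,0,0,0,1],[0,0,-0.019,0,0,0,1],[0,0,-0.026,0,0,0,1]]' >/dev/null
python3 -m crank '[[0,0,-0.008,0,0,0,1],[0,0,-0.016,0,0,0,1],[0,0,-0.024,0,0,0,1],[0,0,-0.032,0,0,0,1],[0,0,-0.040,0,0,0,1]]' >/dev/null
python3 -m crank '[[0,0,-0.008,0,0,0,1],[0,0,-0.016,0,0,0,1],[0,0,-0.024,0,0,0,1],[0,0,-0.032,0,0,0,1],[0,0,-0.040,0,0,0,1]]' >/dev/null
python3 -m crank '[[0,0,-0.008,0,0,0,1],[0,0,-0.016,0,0,0,1],[0,0,-0.023,0,0,0,1],[0,0,-0.029,0,0,0,1],[0,0,-0.034,0,0,0,1]]' >/dev/null
python3 -m crank '[[0,0,-0.002,0,0,0,1],[0,0,-0.002,0,0,-0.01,1],[0,0,-0.002,0,0,-0.03,1],[0,0,-0.002,0,0,-0.06,1],[0,0,-0.002,0,0,-0.10,1]]'
python3 -m crank '[[0,0,0,0,0,-0.05,1],[0,0,0,0,0,-0.10,1],[0,0,0,0,0,-0.15,1],[0,0,0,0,0,-0.20,1],[0,0,0,0,0,-0.25,1]]'
python3 d.py 542 133 174 1.83
```

```text
clock: 10.75
eef_pos: [458.3, -58.5, 175.0]
tcp_rot: [-3.141, 0.0, 0.402]
contact_force: [0.5, -0.3, -1.6]
opening: 0.15
grasp_force: 79.2
clock: 11.25
eef_pos: [458.2, -58.5, 175.0]
tcp_rot: [-3.141, 0.0, 0.652]
contact_force: [-0.2, 0.6, -0.4]
opening: 0.149
grasp_force: 79.2
11.25 [458.2 -58.5 175. ] [-3.141  0.     0.652] op 0.149 gf 79.2 F [-0.2  0.6 -0.4] q6 0.79
shift [ 0.1828 -0.1013  0.001 ] turn [-5.0000e-04  2.0000e-04 -1.1775e+00]
```

```bash
python3 -m crank '[[0,0,0,0,0,-0.055,1],[0,0,0,0,0,-0.115,1],[0,0,0,0,0,-0.175,1],[0,0,0,0,0,-0.235,1],[0,0,0,0,0,-0.295,1]]' >/dev/null
python3 -m crank '[[0,0,0,0,0,-0.06,1],[0,0,0,0,0,-0.12,1],[0,0,0,0,0,-0.18,1],[0,0,0,0,0,-0.24,1],[0,0,0,0,0,-0.30,1]]' >/dev/null
python3 -m crank '[[0,0,0,0,0,-0.06,1],[0,0,0,0,0,-0.12,1],[0,0,0,0,0,-0.18,1],[0,0,0,0,0,-0.24,1],[0,0,0,0,0,-0.30,1]]' >/dev/null
python3 -m crank '[[0,0,0,0,0,-0.06,1],[0,0,0,0,0,-0.12,1],[0,0,0,0,0,-0.18,1],[0,0,0,0,0,-0.23,1],[0,0,0,0,0,-0.26,1]]' >/dev/null
python3 -m crank '[[0,0,0,0,0,-0.015,1],[0,0,0,0,0,-0.02,1],[0,0,0,0,0,-0.02,1]]' >/dev/null
python3 d.py 542 133 174 1.83
python3 - <<'E'
from rig import cams
import cv2,numpy as np
a=cams.grab_frame("scene")["image"][130:330,120:320];b=cams.grab_frame("top")["image"][130:330,130:330]
cv2.imwrite("pics/turn.png",cv2.resize(np.hstack([a,b])[...,::-1],None,fx=2,fy=2,interpolation=2))
E
```

```text
13.55 [458.4 -58.5 175.2] [-3.142 -0.     1.824] op 0.15 gf 79.2 F [-0.5  0.7 -0.9] q6 -0.38
shift [0.1645 0.1289 0.0012] turn [-0.0001 -0.     -0.0062]
```

View pics/turn.png

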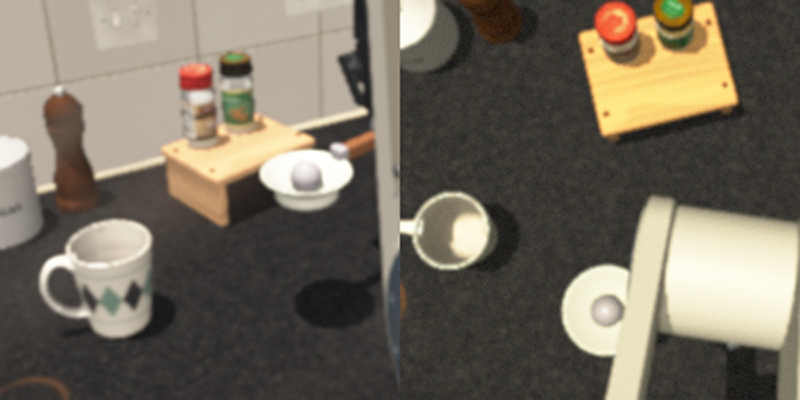

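The dish is turned with the bowl pointing at the mug side, bowl at about (604,310) in the crop. It is level and the ball is centred. Next I'll translate over the mug.

```bash
python3 -m crank '[[0.002,0.0015,0,0,0,0,1],[0.006,0.0045,0,0,0,0,1],[0.012,0.0095,0,0,0,0,1],[0.020,0.0155,0,0,0,0,1],[0.028,0.022,0,0,0,0,1]]' >/dev/null
python3 -m crank '[[0.008,0.0063,0,0,0,0,1],[0.016,0.0126,0,0,0,0,1],[0.024,0.0189,0,0,0,0,1],[0.032,0.0252,0,0,0,0,1],[0.040,0.0315,0,0,0,0,1]]' >/dev/null
python3 -m crank '[[0.008,0.0063,0,0,0,0,1],[0.016,0.0126,0,0,0,0,1],[0.024,0.0189,0,0,0,0,1],[0.032,0.0252,0,0,0,0,1],[0.040,0.0315,0,0,0,0,1]]' >/dev/null
python3 -m crank '[[0.008,0.0063,0,0,0,0,1],[0.016,0.0126,0,0,0,0,1],[0.024,0.0189,0,0,0,0,1],[0.031,0.0243,0,0,0,0,1],[0.037,0.0290,0,0,0,0,1]]' >/dev/null
python3 -m crank '[[0.0055,0.0043,0,0,0,0,1],[0.0100,0.0078,0,0,0,0,1],[0.0135,0.0106,0,0,0,0,1],[0.0160,0.0125,0,0,0,0,1],[0.0175,0.0137,0,0,0,0,1]]' >/dev/null
python3 -m crank '[[0.001,0.001,0,0,0,0,1],[0.001,0.001,0,0,0,0,1],[0.001,0.001,0,0,0,0,1],[0.001,0.001,0,0,0,0,1],[0.001,0.001,0,0,0,0,1]]' >/dev/null
python3 d.py 542 133 174 1.83
python3 - <<'E'
from h import *
from rig import cams
f=cams.grab_frame("scene");a=f["image"];g=cams.grab_frame("top");b=g["image"]
H,S,V=cv2.split(cv2.cvtColor(b,cv2.COLOR_RGB2HSV))
c=blob((V>110)&(S<70),(130,190,210,285));print(cv2.boundingRect(c))
w=ray(g,c[:,0,:],172);print("bowl rim",cv2.minEnclosingCircle(w[:,:2].astype(np.float32)))
cv2.imwrite("pics/end.png",cv2.resize(np.hstack([a[130:330,120:320],b[130:330,90:290]])[...,::-1],None,fx=2,fy=2,interpolation=2))
E
```

```text
16.65 [542.  131.9 175.3] [-3.142  0.     1.824] op 0.149 gf 79.2 F [ 0.   0.1 -1.4] q6 -0.02
shift [0.0011 0.0002 0.0013] turn [-0.      0.     -0.0063]
(130, 190, 79, 95)
bowl rim ((527.8377685546875, 201.2703399658203), 128.97076416015625)
```

View pics/end.png

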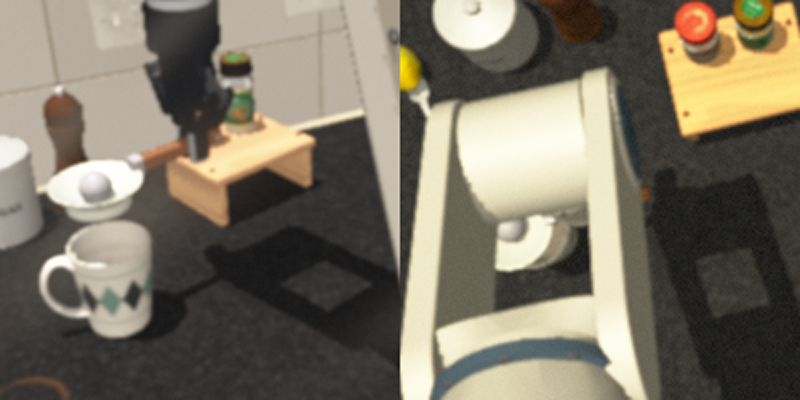

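The picture shows the bowl hovering over the mug, with bowl rim at about (96,187) and mug mouth at about (112,247) in the scene crop. The dish is level and the ball is in the middle. I'll check the offset with the scene camera.

```bash
python3 - <<'E'
from h import *
from rig import cams
f=cams.grab_frame("scene");b=f["image"]
H,S,V=cv2.split(cv2.cvtColor(b,cv2.COLOR_RGB2HSV))
c=blob((V>150)&(S<60),(141,205,191,240));print("bowl px",cv2.boundingRect(c))
print("bowl",ray(f,[[168,223.5]],173).round(1),"mug",ray(f,[[176,253.5]],101).round(1))
x,y,w,h=cv2.boundingRect(c);e=c[:,0,:]
for n in (e[e[:,0].argmin()],e[e[:,0].argmax()]): print(n,ray(f,[n],173).round(1))
E
```

```text
bowl px (141, 205, 50, 35)
bowl [[499.3 246.5 173. ]] mug [[500.3 239.9 101. ]]
[141 205] [[608.  275.6 173. ]]
[190 222] [[483.8 207.3 173. ]]
```

```bash
python3 -c "
from rig import sign_off
print(sign_off())"
```

```text
the job is handed in; nothing more can be done
None
```

I handed the job in at about 17 s with the dish gripped at 79 N and held level, a quarter turn from the rack. The bowl floor is about 50 mm above the mug's rim and within about 7 mm of its centre, and the ball is mid-bowl; the hand-in gave no verdict.

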